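Tip the casting over the fence and scan its code plate

ROBOT

A 6-joint arm with a two-finger parallel gripper is mounted at the origin on the work surface. World frame = base frame: x ahead of the robot, y to its left, z up, the work surface at z = 0. Lengths are in mm, angles in rad, forces in N, time in s.
With the tool pointing down it reaches from about 325 to 750 mm from the base axis. Payload 7.6 kg.
Tool frame: the origin (TCP) lies at the very end of the fingers, on their centre line; the grasp point (between the pads) lies 19 mm behind it; z points along the fingers, y is the line along which they close (so a half turn about z gives the same grasp; the last joint's range is limited). The gripper opens to 85 mm and grips with 20 to 120 N. Pads are 22 mm wide; open, the fingers measure 114 mm over their backs; the gripper's body (76 mm by 85 mm) begins 54 mm behind the grasp point. The pads swing forward as they close: fully open they stand 13 mm farther back than shut.
Start: joints at [-1.194, 0.052, 1.401, -0, 1.689, -0.07], TCP at [226.869, -473.472, 231.323] pointing down, gripper open.
Joint ranges: [-2.9, 2.9], [-0.91, 2.17], [0.12, 2.37], [-1.06, 4.2], [0.26, 2.73], [-2.93, 2.93]. Speed limits (rad/s): [2.57, 2.57, 3.01, 3.14, 3.14, 3.14].

INTERFACE

Orientations are given as a unit quaternion [w, x, y, z].
In Python, from bench import observe, read_camera, camera_model, hand_in gives the robot as it stands.
- The arm moves only by the shell command python3 -m creep 'ROWS' [FORCE]. ROWS is a JSON object of lists of equal length, an entry for each row: "hand": the closure in counts, from 0 (fully open) to 255 (shut); "xyz": the shift along the tool's x, y, z in m, a list of three; "rotation": the turn, a rotation vector about the tool's x, y, z in rad, a list of three. A call has 1 to 12 rows; each row is the pose to reach, as a shift and turn from the pose commanded when the call began, along the tool's axes at that moment; what a row does not reach only later rows make up. A row lasts 1/12 s, in which the tool goes at most 41.7 mm and 7.16 degrees, less where a joint would pass 70% of its speed; a pose out of reach is approached as far as the arm can. A call with a gripper value outside its range is refused whole. The fingers move at their own pace and stop on an object; FORCE is the grip in N (left out, the last holds). Time passes only in rows, so rows that repeat a pose let the fingers close. It gives the time, the measured TCP pose, the force, the opening and the grip force at its end, in the units of the state.
- observe(): the state, without advancing time (a new reading comes with each control period).
- read_camera(name): name is "side" or "top"; returns the picture (384x512x3 uint8, red, green, blue); there is no depth.
- camera_model(name): a dict with "fx", "fy", "cx", "cy" (pixels), "distortion" ([k1, k2, p1, p2, k3] as OpenCV has them; the pictures are not rectified), "R" (3x3) and "t" (3): a world point X has camera coordinates R X + t. Camera axes: x right, y down, z forward; pixel columns grow to the right and rows downward; lengths in mm; the calibration is good to about 2 mm. A picture is of the moment at which its call begins. camera_model takes no time and is no camera call.
- hand_in(): hands the job in; it is judged then, once.
The state is a dict: "time_s": time; "joint_positions": joint angles; "qvel": joint speeds; "tau": joint torques, N m; "ee_pos": TCP position; "eef_rot": TCP orientation; "force": force on the tool from outside, world axes, zero at the start; "wrist_torque": the same for the moment, N m; "gripper_width": opening from 0.0 (shut) to 1.0 (fully open); "grasp_force": force on a finger pad.
Only numpy, scipy, OpenCV 4.12 (cv2) and the standard library are available. Lean on these libraries where they do the work, as an engineer would, in place of code of your own. Each camera call takes 0.05 s, during which the arm holds its last target. There are 200 camera calls.

TASK

Slide the aluminium casting over the bench until it stands square against the yellow fence, then push it high up so that it tips over the fence, without lifting it, and lies flat on the black rubber pad with its blue code plate on top. Then take the yellow scanner from its stand, point its lens at the middle of the plate from about 8 cm away without touching the casting, hold it there steady for a full second, and put it back in its stand. Leave the other things on the bench where they are.

Things in the scene. Friction and masses are not known exactly. Their poses are not given: they have to be found in the camera images.
- casting: hollow aluminium casting, a block 60 (x) by 100 (y) by 110 mm tall (z), 0.5 to 0.95 kg, loose, standing 15 to 45 mm short of the fence, up to 0.2 rad off square. Origin: centre of its underside at the start. Its -x face (robot's side) bears the code plate; +x looks at the fence. Tipping turns +x down, the plate up. Its 100 mm width is too wide to grip.
- plate (a point): centre of the blue code plate (44 by 40 mm, with a white and black code), on the casting's -x face, 58 mm above its underside; axes as casting, so -x points out of the plate
- heel (a point): middle of the casting's lower edge on the fence side: 30 mm along +x from its origin, on the underside; axes as casting
- station: fixed tipping station; origin at bench level, middle of the yellow fence's front face; x away from the robot over the pad, y along the fence. Fence: 12 mm deep, 300 long, only 16 high; the black rubber pad behind is as high and reaches x = 150. Pushed over by some 40 degrees the casting falls onto the pad by itself; the plate is then 76 mm above the bench
- lamp (a point): centre of the grey lamp bar fixed over the pad, along the station's y: 30 mm (x) by 300 by 26 mm, underside 204 mm above the bench, 35 mm beyond the fence front; its posts, 22 mm square, stand 135 mm to either side. To tip the casting or aim at it the hand must lean back towards the robot, tool tilted about 35 degrees
- scanner: yellow stick scanner with a black grip, 140 mm long, 30 (x) by 28 mm (y), 0.16 kg, loose. Origin: centre of the lens at its lower end; z runs from the lens to the grip end; it looks along -z. In the stand it leans 35 degrees from vertical, grip end towards the stand's -x (the robot). Grip it across y on the black part, 86 to 138 mm from the lens; pull it out along its z by 70 mm or more
- stand: fixed grey scanner stand, left or right of the station, on a dark steel base 130 by 75 mm centred at x = 10; origin at bench level, x away from the robot. The sloping cradle holds the lower 45 mm of the scanner between cheeks 46 mm over all (38 mm between them), with a back plate (flared lip at its top) under its lower 70 mm, open in front (+x); the lens rests at x = 40, z = 32
- rest (a point): where the lens rests (on a sloping toe, 21 mm each way) when the scanner is home in its stand: fixed to the stand at x = 40, y = 0, z = 32 mm
- ferrule_bin: fixed red bin with brass ferrules, 120 by 90 by 45 mm tall, on the side opposite the stand; origin: centre of its underside
- flux_bottle: amber flux bottle, 34 mm across, 75 mm tall, loose, to be left alone; origin: at the middle of its underside
- solder_spool: solder spool, 52 mm across, 40 mm tall, loose, to be left alone; origin: at the middle of its underside
- mallet: hammer lying down, loose, to be left alone; origin: within its length, at bench level
- driver: screwdriver lying down, loose, to be left alone; origin: within its length, at bench level
- slide_ring: brass ring, 48 mm across, 14 mm high, loose, to be left alone; origin: at the middle of its underside
There are look-alikes about, which are no part of the job. Of the things shaped like the scanner, the yellow one is meant.

How it is judged:
By the outcome, as a careful person would: the job done as asked, in the order asked, and still so for the second after the job is handed in, with the robot touching nothing.
It also fails if it takes over 72 s, if anything falls off the work surface, if the arm or the gripper's body presses on something with over 40 N, if the wrist force passes 120 N, or if a joint passes its speed limit or range.

## Working session

There is one attempt and no reset: what is moved stays moved. The work goes in short steps, Python scripts to look and compute and a shell command to move; the robot and the scene stay as the last step left them, time stands still between calls to the robot, and variables do not carry over. Pictures are saved under pics/ and viewed, at most 10 in all, crops included, and the job is handed in when it is done.

```bash
ls; mkdir -p pics; python3 - <<'E'
from bench import *
import cv2
for n in("side","top"):
    im=read_camera(n); cv2.imwrite(f"pics/{n}0.png",cv2.cvtColor(cv2.resize(im,None,fx=1.5,fy=1.5,interpolation=cv2.INTER_CUBIC),cv2.COLOR_RGB2BGR))
    m=camera_model(n); print(m)
print(observe())
E
```

```text
pics
{'fx': 437.568547604666, 'fy': 437.568547604666, 'cx': 254.96606496343452, 'cy': 188.95535343809468, 'distortion': array([-0.1234235,  0.       ,  0.       ,  0.       ,  0.       ]), 'R': array([[ 0.85795672, -0.51369134,  0.00561031],
       [-0.3303472 , -0.56003683, -0.75975619],
       [ 0.39342216,  0.64998458, -0.65018386]]), 't': array([-437.25268891,  253.90299088, 1509.52663138])}
{'fx': 476.2094195550143, 'fy': 476.2094195550143, 'cx': 256.7774232176865, 'cy': 192.0076810597564, 'distortion': array([-0.03843552,  0.        ,  0.        ,  0.        ,  0.        ]), 'R': array([[ 0.02509915, -0.99958565,  0.01409134],
       [-0.98792746, -0.02695699, -0.15255375],
       [ 0.15287039, -0.01009225, -0.98819471]]), 't': array([ -45.7424373 ,  539.28821968, 1423.95467754])}
{'time_s': 0.1, 'joint_positions': array([-1.19425842e+00,  5.27820460e-02,  1.40161573e+00, -1.48295448e-07,
        1.68860964e+00, -7.02656656e-02]), 'qvel': array([ 0.00039234, -0.00275669, -0.00362448, -0.00111247,  0.00064068,
       -0.00011181]), 'tau': array([ 1.08001695e-03, -3.82583392e+01, -3.60984206e+01, -5.45283933e-05,
        4.77624984e-03, -4.65513153e-06]), 'ee_pos': array([ 226.78260834, -473.19421618,  230.55609409]), 'eef_rot': array([-6.99090537e-04,  9.75149192e-01,  2.21548083e-01, -1.07975294e-04]), 'force': array([-0.49788009,  0.19770864, -0.22091917]), 'wrist_torque': array([-0.04569631,  0.03239855,  0.06077492]), 'grasp_force': 0.0, 'gripper_width': 0.9979228945807052}
```

View pics/side0.png

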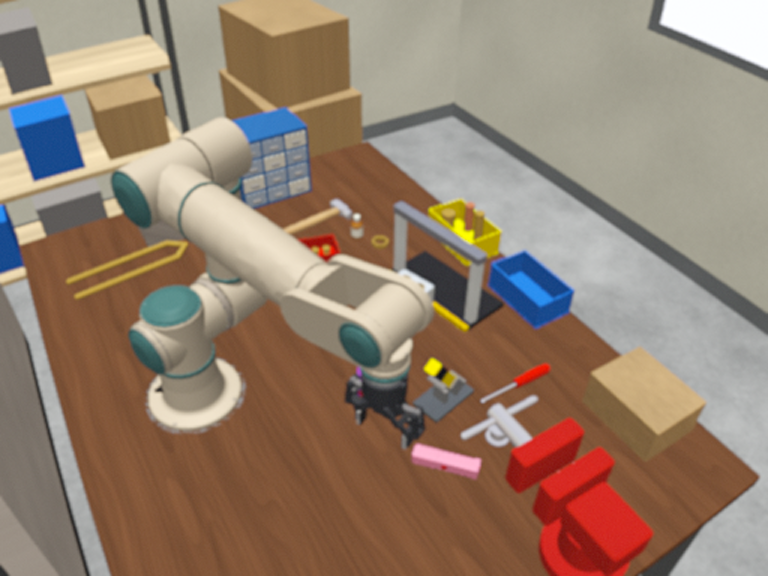

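View pics/top0.png

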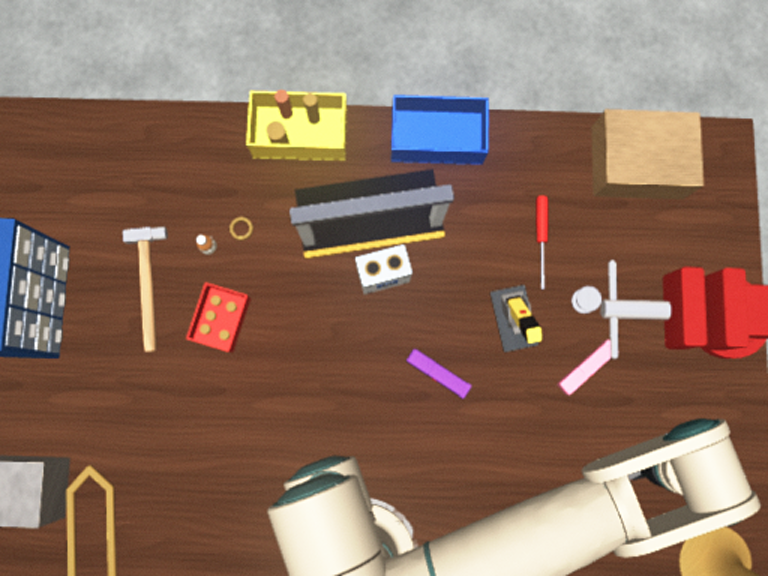

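The top picture shows the fence from about (303,254) to (444,235), the casting's top around (384,265) and the scanner in its stand around (520,318), all in 1.5× pixels. I'll enlarge this part.

```bash
python3 - <<'E'
from bench import *
import cv2
im=read_camera("top")[110:245,190:370]
cv2.imwrite("pics/topc.png",cv2.cvtColor(cv2.resize(im,None,fx=4.4,fy=4.4,interpolation=cv2.INTER_CUBIC),cv2.COLOR_RGB2BGR))
E
cat > h.py <<'E'
from bench import *
import numpy as np, cv2
from scipy.spatial.transform import Rotation as Ro
def ray(n,u,v):
    m=camera_model(n);K=np.array([[m['fx'],0,m['cx']],[0,m['fy'],m['cy']],[0,0,1]])
    p=cv2.undistortPoints(np.array([[[u,v]]],float),K,np.array(m['distortion']))[0,0]
    R=np.array(m['R']);t=np.array(m['t']);return -R.T@t, R.T@np.array([p[0],p[1],1])
def atz(n,u,v,z):
    o,d=ray(n,u,v);return o+d*(z-o[2])/d[2]
def proj(n,X):
    m=camera_model(n);K=np.array([[m['fx'],0,m['cx']],[0,m['fy'],m['cy']],[0,0,1]])
    return cv2.projectPoints(np.array(X,float).reshape(-1,3),cv2.Rodrigues(np.array(m['R']))[0],np.array(m['t']),K,np.array(m['distortion']))[0][:,0]
def pose():
    s=observe();q=s['eef_rot'];return s['ee_pos'],Ro.from_quat(np.r_[q[1:],q[0]])
def frame(z,y):  # tool rotation with z along z, y approx y
    z=np.array(z,float);z/=np.linalg.norm(z);y=np.array(y,float);y-=z*(y@z);y/=np.linalg.norm(y)
    return Ro.from_matrix(np.c_[np.cross(y,z),y,z])
def rel(P,R,p0=None,R0=None):
    if p0 is None:p0,R0=pose()
    d=R0.inv().apply(np.array(P)-p0)/1000;r=(R0.inv()*R).as_rotvec()
    n=max(np.linalg.norm(d)/.0417,np.degrees(np.linalg.norm(r))/7.16)
    print('xyz',d.round(4).tolist(),'rot',r.round(4).tolist(),'rows>=',round(n,1))
E
```

```text
(no output)
```

View pics/topc.png

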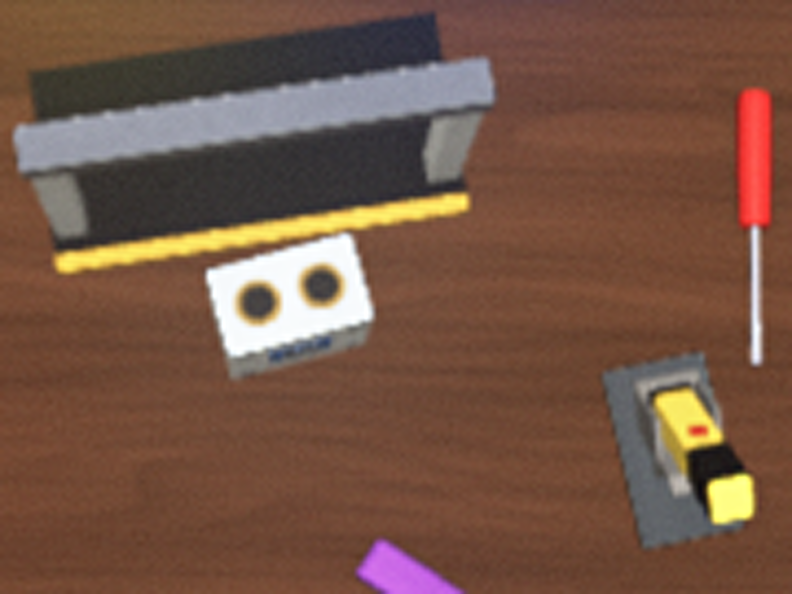

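```bash
python3 - <<'E'
from h import *
def c(u,v,z): 
    return atz("top",190+(u+.5)/4.4-.5,110+(v+.5)/4.4-.5,z)
m=camera_model("top");print("cam",(-np.array(m['R']).T@m['t']).round())
def S(name,pts,z):
    P=np.array([c(u,v,z)[:2] for u,v in pts]);print(name,P.round(1).tolist());return P
F=S("fence front bot",[(60,274),(469,211)],0);d=F[0]-F[1];print(np.linalg.norm(d),np.arctan2(-d[0],d[1]),F.mean(0))
F=S("fence top front",[(58,270),(469,207)],16);d=F[0]-F[1];print(np.linalg.norm(d),np.arctan2(-d[0],d[1]),F.mean(0))
L=S("lamp",[(15,128),(490,58),(494,103),(22,172)],230);print(L.mean(0)); d=L[0]-L[1];print(np.linalg.norm(d),np.arctan2(-d[0],d[1]))
C=S("cast",[(207,268),(351,234),(373,317),(228,356)],110);print(C.mean(0))
for i,j in((0,1),(3,2)): d=C[i]-C[j];print(np.linalg.norm(d),np.arctan2(-d[0],d[1]))
for i,j in((0,3),(1,2)): d=C[i]-C[j];print(np.linalg.norm(d),np.arctan2(d[1],d[0]))
B=S("base",[(603,371),(703,352),(743,528),(645,548)],5);print(B.mean(0))
for i,j in((0,1),(3,2)): d=B[i]-B[j];print(np.linalg.norm(d),np.arctan2(-d[0],d[1]))
for i,j in((0,3),(1,2)): d=B[i]-B[j];print(np.linalg.norm(d),np.arctan2(d[1],d[0]))
G=S("grip end",[(712,482),(748,474),(754,515),(718,523)],147);print(G.mean(0))
E
```

```text
cam [ 316.  -17. 1490.]
fence front bot [[606.9, 140.0], [661.9, -155.7]]
300.7027576969468 0.18405757509967727 [634.42174349  -7.84225096]
fence top front [[606.7, 139.8], [661.2, -154.1]]
298.9821909247893 0.18338448303400934 [633.92011575  -7.14335804]
lamp [[653.2, 147.5], [706.7, -146.2], [677.8, -149.0], [625.4, 141.9]]
[665.79606727  -1.42816915]
298.5675904678417 0.18014628962383344
cast [[592.3, 30.1], [618.3, -66.1], [562.0, -82.0], [532.9, 14.2]]
[576.35965699 -25.93826568]
99.58415445480506 0.26436296944268667
100.45592088831945 0.2934441076868483
61.4404951593863 0.2613739446769484
58.52282152362746 0.2753955410265462
base [[545.9, -253.1], [561.7, -325.4], [435.5, -353.6], [419.5, -283.5]]
[ 490.63041042 -303.88727624]
74.02759871166252 0.21535935468173267
71.89350465656054 0.22390406679207986
129.92697298594135 0.23567973994023922
129.28682700553682 0.21925199518003063
grip end [[453.3, -301.4], [459.1, -324.8], [432.6, -328.5], [426.9, -305.2]]
[ 442.98426028 -314.98780106]
```

```bash
cat >> h.py <<'E'
yaw=.183; So=np.array([634.,-7.3,0]); Xs=np.array([np.cos(yaw),np.sin(yaw),0]); Ys=np.array([-np.sin(yaw),np.cos(yaw),0]); Z=np.array([0,0,1.])
def st(x,y,z): return So+x*Xs+y*Ys+z*Z
a=np.radians(35); Rt=frame(np.sin(a)*Xs-np.cos(a)*Z,-Ys)
E
python3 - <<'E'
from h import *
rel(st(-125,-7.7,200),Rt); rel(st(-125,-7.7,12),Rt,st(-125,-7.7,200),Rt)
def c(u,v,z): return atz("top",190+(u+.5)/4.4-.5,110+(v+.5)/4.4-.5,z)
print(c(380,540,28),c(358,575,28),atz("top",465/1.5,385/1.5,28))
E
```

```text
xyz [0.4459, -0.2694, 0.031] rot [-0.0817, 0.6073, 0.2551] rows>= 12.5
xyz [-0.1078, -0.0, 0.154] rot [0.0, 0.0, 0.0] rows>= 4.5
[418.79666182 -93.81019558  28.        ] [394.06619087 -78.96374433  28.        ] [ 347.27520776 -199.118436     28.        ]
```

```bash
python3 -m creep '{"hand":[45,45,45,45,45,45,45,45,45,45,45,45],"xyz":[[0.446,-0.269,0.031],[0.446,-0.269,0.031],[0.446,-0.269,0.031],[0.446,-0.269,0.031],[0.446,-0.269,0.031],[0.446,-0.269,0.031],[0.446,-0.269,0.031],[0.446,-0.269,0.031],[0.446,-0.269,0.031],[0.446,-0.269,0.031],[0.446,-0.269,0.031],[0.446,-0.269,0.031]],"rotation":[[-0.08,0.607,0.255],[-0.08,0.607,0.255],[-0.08,0.607,0.255],[-0.08,0.607,0.255],[-0.08,0.607,0.255],[-0.08,0.607,0.255],[-0.08,0.607,0.255],[-0.08,0.607,0.255],[-0.08,0.607,0.255],[-0.08,0.607,0.255],[-0.08,0.607,0.255],[-0.08,0.607,0.255]]}' 30; python3 - <<'E'
from h import *
rel(st(-125,-7.7,200),Rt);rel(st(-125,-7.7,12),Rt);print(observe()['joint_positions'])
E
```

```text
time_s: 1.15
ee_pos: [501.5, -54.2, 201.8]
eef_rot: [-0.027, 0.95, 0.088, 0.3]
force: [0.4, -0.9, -0.9]
gripper_width: 0.825
grasp_force: 0.0
xyz [0.0103, -0.0143, 0.0094] rot [-0.0002, -0.0011, 0.001] rows>= 0.5
xyz [-0.0977, -0.0144, 0.1633] rot [-0.0002, -0.0011, 0.001] rows>= 4.6
[-0.34348792 -0.42966508  1.97968515  0.33540729  1.07076844  0.96012579]
```

```bash
python3 -m creep '{"hand":[45,45],"xyz":[[0,0,0],[0,0,0]],"rotation":[[0,0,0],[0,0,0]]}'; python3 - <<'E'
from h import *
rel(st(-125,-7.7,200),Rt);rel(st(-125,-7.7,12),Rt)
E
```

```text
time_s: 1.32
ee_pos: [501.2, -53.2, 201.0]
eef_rot: [-0.029, 0.95, 0.09, 0.299]
force: [-0.3, -0.0, -0.3]
gripper_width: 0.827
grasp_force: 0.0
xyz [0.011, -0.0132, 0.0088] rot [-0.0046, 0.0016, 0.0054] rows>= 0.5
xyz [-0.0966, -0.013, 0.163] rot [-0.0046, 0.0016, 0.0054] rows>= 4.6
```

```bash
python3 -m creep '{"hand":[45,45,45,45,45,45,45,45,45],"xyz":[[0.011,-0.013,0.009],[-0.03,-0.013,0.066],[-0.055,-0.013,0.1],[-0.075,-0.013,0.13],[-0.09,-0.013,0.153],[-0.097,-0.013,0.163],[-0.097,-0.013,0.163],[-0.097,-0.013,0.163],[-0.097,-0.013,0.163]],"rotation":[[-0.005,0.002,0.005],[-0.005,0.002,0.005],[-0.005,0.002,0.005],[-0.005,0.002,0.005],[-0.005,0.002,0.005],[-0.005,0.002,0.005],[-0.005,0.002,0.005],[-0.005,0.002,0.005],[-0.005,0.002,0.005]]}'; python3 - <<'E'
from h import *
rel(st(-125,-7.7,12),Rt);rel(st(-70,-7.7,12),Rt)
E
```

```text
time_s: 2.07
ee_pos: [513.5, -42.3, 14.7]
eef_rot: [-0.025, 0.949, 0.084, 0.302]
force: [0.3, -0.2, 1.1]
gripper_width: 0.824
grasp_force: 0.0
xyz [-0.0017, -0.0048, 0.0021] rot [0.0066, -0.0046, -0.0052] rows>= 0.1
xyz [0.0432, -0.0053, 0.0339] rot [0.0066, -0.0046, -0.0052] rows>= 1.3
```

```bash
python3 -m creep '{"hand":[45,45,45,45,45,45,45,45,45,45,45,45],"xyz":[[0.004,-0.003,0.003],[0.008,-0.003,0.006],[0.012,-0.004,0.009],[0.016,-0.004,0.012],[0.020,-0.004,0.015],[0.024,-0.004,0.018],[0.028,-0.004,0.021],[0.032,-0.004,0.024],[0.036,-0.004,0.027],[0.040,-0.004,0.03],[0.042,-0.004,0.033],[0.042,-0.004,0.033]],"rotation":[[0.005,-0.004,-0.004],[0.005,-0.004,-0.004],[0.005,-0.004,-0.004],[0.005,-0.004,-0.004],[0.005,-0.004,-0.004],[0.005,-0.004,-0.004],[0.005,-0.004,-0.004],[0.005,-0.004,-0.004],[0.005,-0.004,-0.004],[0.005,-0.004,-0.004],[0.005,-0.004,-0.004],[0.005,-0.004,-0.004]]}'; python3 - <<'E'
from h import *
rel(st(-70,-7.7,12),Rt);rel(st(-60,-7.7,12),Rt)
p,R=pose();print((p-So)@Xs,(p-So)@Ys)
im=read_camera("top")[130:220,190:310]
cv2.imwrite("pics/topd.png",cv2.cvtColor(cv2.resize(im,None,fx=6,fy=6,interpolation=cv2.INTER_CUBIC),cv2.COLOR_RGB2BGR))
E
```

```text
time_s: 3.07
ee_pos: [564.8, -27.7, 9.6]
eef_rot: [-0.028, 0.95, 0.087, 0.298]
force: [-0.2, 0.6, 1.7]
gripper_width: 0.824
grasp_force: 0.0
xyz [0.0028, 0.0003, -0.001] rot [-0.0003, 0.002, -0.0006] rows>= 0.1
xyz [0.011, 0.0003, 0.0047] rot [-0.0003, 0.002, -0.0006] rows>= 0.3
-71.76303491517851 -7.428701882865555
```

View pics/topd.png

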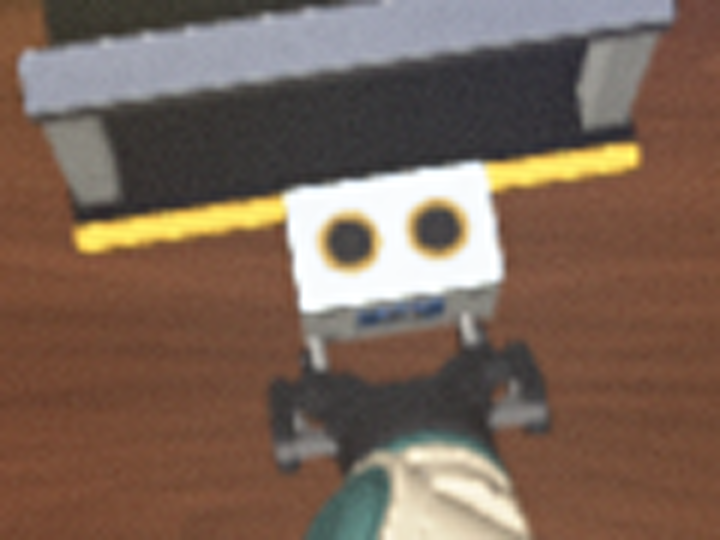

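The casting is being pushed by both fingers. Its top runs from (285,192) to (487,163) at the front and (303,312) to (502,278) at the back, and it's nearly parallel to the fence and close to it.

```bash
python3 - <<'E'
from h import *
C=np.array([atz("top",190+(u+.5)/6-.5,130+(v+.5)/6-.5,110) for u,v in[(285,192),(487,163),(502,278),(303,312)]])-So
print(np.c_[C@Xs,C@Ys].round(1))
E
python3 -m creep '{"hand":[45,45,45,45,45,45,45,45],"xyz":[[0.001,0,0.001],[0.003,0,0.001],[0.004,0,0.002],[0.005,0,0.003],[0.006,0,0.003],[0.007,0,0.004],[0.007,0,0.004],[0.007,0,0.004]],"rotation":[[0,0,0],[0,0,0],[0,0,0],[0,0,0],[0,0,0],[0,0,0],[0,0,0],[0,0,0]]}'; python3 - <<'E'
from h import *
p,R=pose();print((p-So)@Xs,(p-So)@Ys,p[2],observe()['force']@Xs)
E
```

```text
[[ -7.8  39. ]
 [ -8.7 -61.9]
 [-66.9 -59.8]
 [-68.6  39.4]]
time_s: 3.78
ee_pos: [571.4, -26.1, 9.8]
eef_rot: [-0.028, 0.95, 0.087, 0.298]
force: [-8.0, -0.9, 1.6]
gripper_width: 0.825
grasp_force: 4.3
-64.94490650305644 -7.050632666441097 9.78539835615176 -8.014852818794669
```

```bash
python3 -m creep '{"hand":[45,45,45,45],"xyz":[[0.001,0,0.0006],[0.0016,0,0.001],[0.0016,0,0.001],[0.0016,0,0.001]],"rotation":[[0,0,0],[0,0,0],[0,0,0],[0,0,0]]}'; python3 - <<'E'
from h import *
p,R=pose();print((p-So)@Xs,(p-So)@Ys,p[2],observe()['force']@Xs,observe()['wrist_torque'])
rel(st(-75,-11,p[2]),Rt);rel(st(-75,-11,82),Rt);rel(st(-62,-11,82),Rt)
E
```

```text
time_s: 4.12
ee_pos: [571.8, -25.9, 9.5]
eef_rot: [-0.028, 0.951, 0.087, 0.296]
force: [-32.1, -4.8, 18.5]
gripper_width: 0.824
grasp_force: 16.5
-64.5530361252472 -7.017159177309147 9.514218891883614 -32.44878325714624 [-0.36717548  2.58598161 -0.12257874]
xyz [-0.0086, 0.004, -0.0059] rot [-0.0021, 0.0067, -0.0007] rows>= 0.3
xyz [0.0326, 0.0038, -0.0656] rot [-0.0021, 0.0067, -0.0007] rows>= 1.8
xyz [0.0433, 0.0038, -0.0582] rot [-0.0021, 0.0067, -0.0007] rows>= 1.7
```

```bash
python3 -m creep '{"hand":[45,45,45,45,45,45,45,45,45,45,45],"xyz":[[-0.009,0.002,-0.006],[-0.009,0.004,-0.006],[0.01,0.004,-0.033],[0.025,0.004,-0.055],[0.0326,0.004,-0.0656],[0.0326,0.004,-0.0656],[0.0326,0.004,-0.0656],[0.036,0.004,-0.063],[0.039,0.004,-0.061],[0.039,0.004,-0.061],[0.039,0.004,-0.061]],"rotation":[[0,0,0],[-0.002,0.007,0],[-0.002,0.007,0],[-0.002,0.007,0],[-0.002,0.007,0],[-0.002,0.007,0],[-0.002,0.007,0],[-0.002,0.007,0],[-0.002,0.007,0],[-0.002,0.007,0],[-0.002,0.007,0]]}'; python3 - <<'E'
from h import *
p,R=pose();print((p-So)@Xs,(p-So)@Ys,p[2],observe()['force']@Xs)
rel(st(-64.5,-11,82),Rt)
im=read_camera("side")[150:240,220:340]
cv2.imwrite("pics/s1.png",cv2.cvtColor(cv2.resize(im,None,fx=6,fy=6,interpolation=cv2.INTER_CUBIC),cv2.COLOR_RGB2BGR))
E
```

```text
time_s: 5.03
ee_pos: [571.5, -30.1, 81.5]
eef_rot: [-0.027, 0.949, 0.087, 0.301]
force: [-0.3, 0.0, 0.5]
gripper_width: 0.824
grasp_force: 0.0
-65.57216870623917 -11.084861212978385 81.5212265980647 -0.24720651753578998
xyz [0.0012, -0.0001, 0.0002] rot [0.0007, -0.003, -0.0009] rows>= 0.0
```

View pics/s1.png

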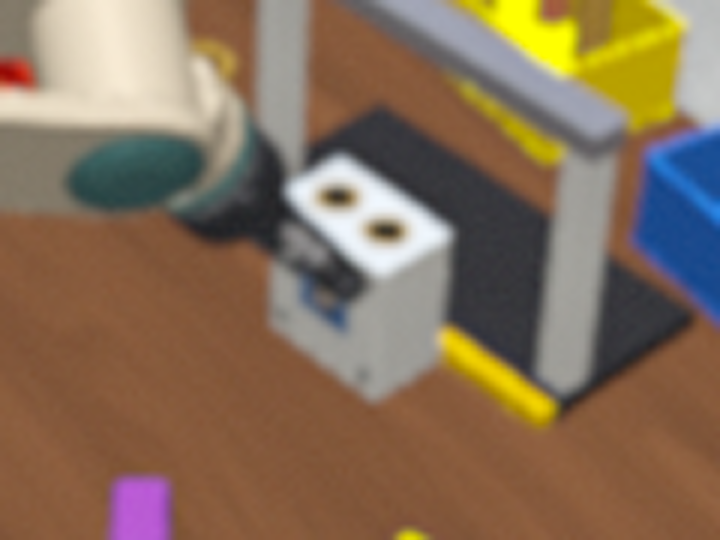

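The casting stands square on the fence, with the fingers at the upper part of its near face. Next I tip it.

```bash
python3 -m creep '{"hand":[45,45,45,45,45,45,45,45,45,45,45,45],"xyz":[[0.003,0,0],[0.006,0,0],[0.0097,0,0],[0.014,0,0.0005],[0.018,0,0.001],[0.0225,0,0.002],[0.027,0,0.003],[0.031,0,0.004],[0.0355,0,0.005],[0.04,0,0.007],[0.044,0,0.0085],[0.0475,0,0.01]],"rotation":[[0,0,0],[0,0,0],[0,0,0],[0,0,0],[0,0,0],[0,0,0],[0,0,0],[0,0,0],[0,0,0],[0,0,0],[0,0,0],[0,0,0]]}'; python3 - <<'E'
from h import *
p,R=pose();print((p-So)@Xs,(p-So)@Ys,p[2],observe()['force'])
im=read_camera("side")[150:240,220:340]
cv2.imwrite("pics/s2.png",cv2.cvtColor(cv2.resize(im,None,fx=6,fy=6,interpolation=cv2.INTER_CUBIC),cv2.COLOR_RGB2BGR))
E
```

```text
time_s: 6.08
ee_pos: [616.2, -22.2, 102.3]
eef_rot: [-0.027, 0.949, 0.087, 0.302]
force: [-0.4, 0.1, 0.1]
gripper_width: 0.823
grasp_force: 0.3
-20.199864787410675 -11.442648367165411 102.3273198879058 [-0.44247188  0.10079576  0.14889912]
```

View pics/s2.png

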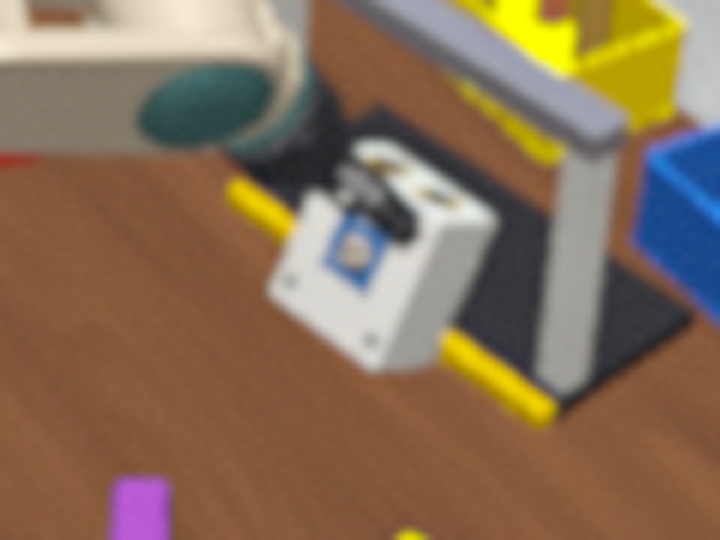

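It is leaning about 27° on the fence. I'll carry on past the balance point.

```bash
python3 -m creep '{"hand":[45,45,45,45,45,45,45,45,45,45,45,45],"xyz":[[0.003,0,0.0015],[0.006,0,0.003],[0.009,0,0.005],[0.012,0,0.007],[0.015,0,0.009],[0.018,0,0.0115],[0.021,0,0.014],[0.024,0,0.017],[0.027,0,0.02],[0.028,0,0.021],[0.028,0,0.021],[0.028,0,0.021]],"rotation":[[0,0,0],[0,0,0],[0,0,0],[0,0,0],[0,0,0],[0,0,0],[0,0,0],[0,0,0],[0,0,0],[0,0,0],[0,0,0],[0,0,0]]}'; python3 - <<'E'
from h import *
p,R=pose();print((p-So)@Xs,(p-So)@Ys,p[2],observe()['force'])
im=read_camera("side")[150:240,220:340]
im2=read_camera("top")[130:220,190:310]
cv2.imwrite("pics/s3.png",cv2.cvtColor(cv2.resize(np.hstack([im,im2]),None,fx=3.3,fy=3.3,interpolation=cv2.INTER_CUBIC),cv2.COLOR_RGB2BGR))
E
```

```text
time_s: 7.13
ee_pos: [650.0, -15.9, 100.8]
eef_rot: [-0.027, 0.949, 0.087, 0.302]
force: [0.4, 0.0, 0.7]
gripper_width: 0.821
grasp_force: 0.0
14.115487929017561 -11.391586318226079 100.83414227519262 [0.40120354 0.0073098  0.72903849]
```

View pics/s3.png

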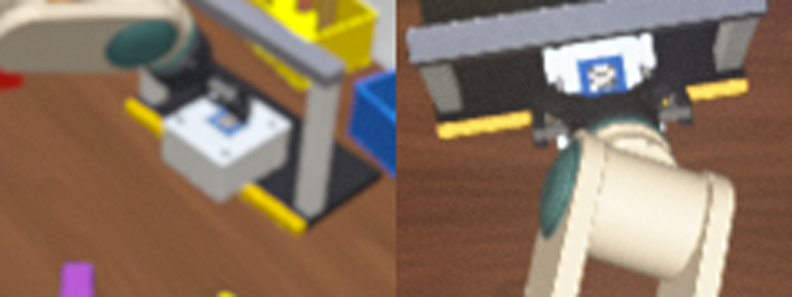

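The casting lies flat on the pad, plate up, with the plate at about (602,75) in the right half of the picture. I'll withdraw and go for the scanner.

```bash
cat >> h.py <<'E'
ys=.223; Xk=np.array([np.cos(ys),np.sin(ys),0]); Yk=np.array([-np.sin(ys),np.cos(ys),0])
uk=-np.sin(a)*Xk+np.cos(a)*Z; rest=np.array([480.9,-306.1,0])+40*Xk+32*Z
Rk=frame(-uk,-Yk)
E
python3 - <<'E'
from h import *
rel(rest+195*uk,Rk)
p,R=pose();p=p+R.apply([0,0,-110]);rel(rest+195*uk,Rk,p,R)
E
python3 -m creep '{"hand":[45,45,45,45,45],"xyz":[[0,0,-0.02],[0,0,-0.05],[0,0,-0.08],[0,0,-0.11],[0,0,-0.11]],"rotation":[[0,0,0],[0,0,0],[0,0,0],[0,0,0],[0,0,0]]}'; python3 - <<'E'
from h import *
rel(rest+195*uk,Rk)
E
```

```text
xyz [-0.1848, 0.2579, -0.2416] rot [0.0244, -0.0045, -0.0334] rows>= 9.6
xyz [-0.1848, 0.2579, -0.1316] rot [0.0244, -0.0045, -0.0334] rows>= 8.2
time_s: 7.65
ee_pos: [587.8, -28.2, 197.7]
eef_rot: [-0.026, 0.948, 0.087, 0.306]
force: [0.2, 0.2, 1.2]
gripper_width: 0.826
grasp_force: 0.0
xyz [-0.1883, 0.2571, -0.1269] rot [0.028, -0.0134, -0.0317] rows>= 8.2
```

```bash
python3 -m creep '{"hand":[0,0,0,0,0,0,0,0,0,0,0,0],"xyz":[[-0.186,0.258,-0.13],[-0.186,0.258,-0.13],[-0.186,0.258,-0.13],[-0.186,0.258,-0.13],[-0.186,0.258,-0.13],[-0.186,0.258,-0.13],[-0.186,0.258,-0.13],[-0.186,0.258,-0.13],[-0.186,0.258,-0.13],[-0.186,0.258,-0.13],[-0.186,0.258,-0.13],[-0.186,0.258,-0.13]],"rotation":[[0.026,-0.008,-0.032],[0.026,-0.008,-0.032],[0.026,-0.008,-0.032],[0.026,-0.008,-0.032],[0.026,-0.008,-0.032],[0.026,-0.008,-0.032],[0.026,-0.008,-0.032],[0.026,-0.008,-0.032],[0.026,-0.008,-0.032],[0.026,-0.008,-0.032],[0.026,-0.008,-0.032],[0.026,-0.008,-0.032]]}'; python3 - <<'E'
from h import *
rel(rest+195*uk,Rk);rel(rest+93*uk,Rk)
im=read_camera("side")[210:300,230:350]
im2=read_camera("top")[180:270,270:390]
cv2.imwrite("pics/s4.png",cv2.cvtColor(cv2.resize(np.hstack([im,im2]),None,fx=3.3,fy=3.3,interpolation=cv2.INTER_CUBIC),cv2.COLOR_RGB2BGR))
im3=read_camera("top")[110:245,190:310]
cv2.imwrite("pics/t5.png",cv2.cvtColor(cv2.resize(im3,None,fx=4.4,fy=4.4,interpolation=cv2.INTER_CUBIC),cv2.COLOR_RGB2BGR))
E
```

```text
time_s: 8.65
ee_pos: [411.5, -321.0, 189.5]
eef_rot: [-0.035, 0.948, 0.106, 0.297]
force: [-0.5, -0.0, -0.5]
gripper_width: 1.0
grasp_force: 0.0
xyz [0.0006, 0.0008, -0.0023] rot [-0.0028, 0.0032, -0.0008] rows>= 0.1
xyz [0.0009, 0.0011, 0.0997] rot [-0.0028, 0.0032, -0.0008] rows>= 2.4
```

View pics/s4.png

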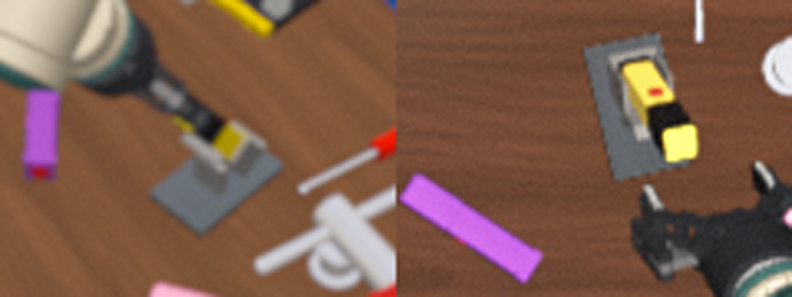

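View pics/t5.png

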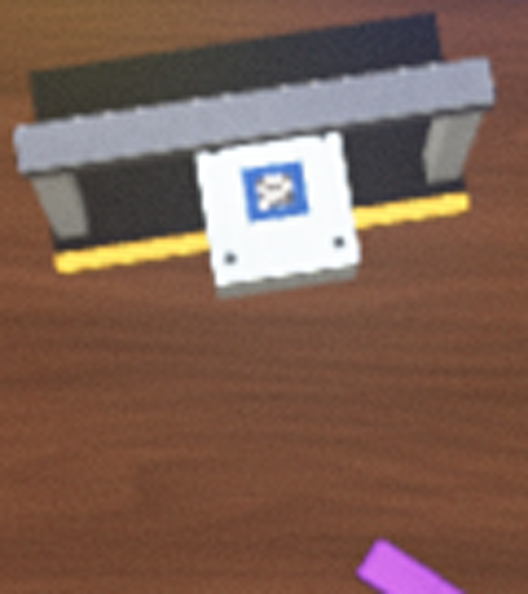

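The open fingers straddle the scanner's axis: their middle is at about (706,181), and the grip end is at (680,143) in the right half. In the other picture the plate's corners are at (243,168), (303,161), (310,213) and (249,220).

```bash
python3 -m creep '{"hand":[0,0,0,0,0,0,0,255,255,255,255,255],"xyz":[[0.001,0.001,0.02],[0.001,0.001,0.04],[0.001,0.001,0.06],[0.001,0.001,0.08],[0.001,0.001,0.1],[0.001,0.001,0.1],[0.001,0.001,0.1],[0.001,0.001,0.1],[0.001,0.001,0.1],[0.001,0.001,0.1],[0.001,0.001,0.1],[0.001,0.001,0.1]],"rotation":[[0,0,0],[-0.002,0.002,0],[-0.002,0.002,0],[-0.002,0.002,0],[-0.002,0.002,0],[-0.002,0.002,0],[-0.002,0.002,0],[-0.002,0.002,0],[-0.002,0.002,0],[-0.002,0.002,0],[-0.002,0.002,0],[-0.002,0.002,0]]}' 50; python3 - <<'E'
from h import *
P=np.array([atz("top",190+(u+.5)/4.4-.5,110+(v+.5)/4.4-.5,76) for u,v in[(243,168),(303,161),(310,213),(249,220)]])
D=P-So;print(np.c_[D@Xs,D@Ys].round(1),P.mean(0))
p,R=pose();d=p-rest;print("along",d@uk,"off x,y",d@R.apply([1,0,0]),d@Yk,observe()['force'])
E
```

```text
time_s: 9.8
ee_pos: [467.6, -310.7, 109.1]
eef_rot: [-0.033, 0.948, 0.105, 0.299]
force: [-1.9, -0.5, 1.6]
gripper_width: 0.321
grasp_force: 49.1
[[ 38.6   9. ]
 [ 37.1 -32.9]
 [ -0.  -31.9]
 [  1.6  10.5]] [655.05418659 -14.91028571  76.        ]
along 94.12817951826737 off x,y -0.08318313107892354 -1.526196976661258 [-1.93899875 -0.47628071  1.57566025]
```

```bash
python3 -m creep '{"hand":[255,255,255,255,255,255,255],"xyz":[[0,0,-0.01],[0,0,-0.03],[0,0,-0.05],[0,0,-0.075],[0,0,-0.1],[0,0,-0.1],[0,0,-0.1]],"rotation":[[0,0,0],[0,0,0],[0,0,0],[0,0,0],[0,0,0],[0,0,0],[0,0,0]]}'; cat >> h.py <<'E'
P=np.array([655.,-14.9,76.]); dd=-np.sin(a)*Xs+np.cos(a)*Z
E
python3 - <<'E'
from h import *
rel(P+254*dd,Rt);print(observe()['force'])
im2=read_camera("top"); cv2.imwrite("pics/t6.png",cv2.cvtColor(im2,cv2.COLOR_RGB2BGR))
E
```

```text
time_s: 10.38
ee_pos: [411.5, -323.5, 191.0]
eef_rot: [-0.032, 0.948, 0.105, 0.299]
force: [0.4, -0.0, -2.2]
gripper_width: 0.324
grasp_force: 50.0
xyz [0.1842, -0.2532, 0.0147] rot [-0.0199, 0.0008, 0.0316] rows>= 7.5
[ 0.3969975  -0.03116197 -2.20033762]
```

Force in z went down by about 1.6–2 N, so the scanner is held. I'll move to the pre-aim pose.

```bash
python3 -m creep '{"hand":[255,255,255,255,255,255,255,255,255,255,255,255],"xyz":[[0.018,-0.025,0.001],[0.037,-0.05,0.003],[0.055,-0.076,0.004],[0.074,-0.101,0.006],[0.092,-0.127,0.007],[0.11,-0.152,0.009],[0.129,-0.177,0.01],[0.147,-0.203,0.012],[0.166,-0.228,0.013],[0.184,-0.253,0.0147],[0.184,-0.253,0.0147],[0.184,-0.253,0.0147]],"rotation":[[0,0,0],[0,0,0],[-0.01,0,0.015],[-0.01,0,0.015],[-0.02,0.001,0.031],[-0.02,0.001,0.031],[-0.02,0.001,0.031],[-0.02,0.001,0.031],[-0.02,0.001,0.031],[-0.02,0.001,0.031],[-0.02,0.001,0.031],[-0.02,0.001,0.031]]}'; python3 - <<'E'
from h import *
rel(P+254*dd,Rt);rel(P+174*dd,Rt)
ims=[]
for n in("side","top"):
    p,R=pose();c=proj(n,p+R.apply([0,0,94]))[0].astype(int);print(n,c)
    im=read_camera(n)[c[1]-60:c[1]+60,c[0]-60:c[0]+60];ims.append(im)
cv2.imwrite("pics/s7.png",cv2.cvtColor(cv2.resize(np.hstack(ims),None,fx=3.3,fy=3.3,interpolation=cv2.INTER_CUBIC),cv2.COLOR_RGB2BGR))
E
```

```text
time_s: 11.43
ee_pos: [511.6, -38.7, 282.0]
eef_rot: [-0.03, 0.95, 0.09, 0.298]
force: [-0.3, -1.2, -1.7]
gripper_width: 0.325
grasp_force: 50.6
xyz [0.0008, 0.0027, -0.0019] rot [-0.0061, 0.0026, 0.0036] rows>= 0.1
xyz [0.001, 0.0031, 0.0781] rot [-0.0061, 0.0026, 0.0036] rows>= 1.9
side [272 168]
top [257 174]
```

```bash
python3 -m creep '{"hand":[255,255,255,255,255,255,255,255,255],"xyz":[[0,0.001,0.01],[0.001,0.002,0.025],[0.001,0.002,0.04],[0.001,0.002,0.055],[0.001,0.002,0.068],[0.001,0.002,0.078],[0.001,0.002,0.078],[0.001,0.002,0.078],[0.001,0.002,0.078]],"rotation":[[-0.003,0.002,0.002],[-0.003,0.002,0.002],[-0.003,0.002,0.002],[-0.003,0.002,0.002],[-0.003,0.002,0.002],[-0.003,0.002,0.002],[-0.003,0.002,0.002],[-0.003,0.002,0.002],[-0.003,0.002,0.002]]}'; python3 - <<'E'
from h import *
rel(P+174*dd,Rt)
p,R=pose();z=R.apply([0,0,1]);L=p+94*z;t=(76-L[2])/z[2];print("lens",L,"dist",t,"hit err",(L+t*z-P))
ims=[]
for n in("side","top"):
    c=proj(n,L)[0].astype(int);print(n,c,proj(n,np.array([L,L+46*-z,P])).round(1).tolist())
    im=read_camera(n)[c[1]-50:c[1]+50,c[0]-50:c[0]+50];ims.append(im)
cv2.imwrite("pics/s8.png",cv2.cvtColor(cv2.resize(np.hstack(ims),None,fx=4,fy=4,interpolation=cv2.INTER_CUBIC),cv2.COLOR_RGB2BGR))
E
```

```text
time_s: 12.28
ee_pos: [556.6, -35.0, 220.8]
eef_rot: [-0.027, 0.95, 0.086, 0.3]
force: [-0.7, 0.7, -1.8]
gripper_width: 0.322
grasp_force: 50.5
xyz [-0.0008, -0.0018, 0.0022] rot [0.001, -0.0021, -0.002] rows>= 0.1
lens [609.77111248 -25.23201219 143.9136834 ] dist 83.02990032959553 hit err [ 1.7561794  -1.72390894  0.        ]
side [281 177] [[281.6, 177.6], [276.8, 172.6], [289.0, 185.9]]
top [255 162] [[255.7, 162.8], [257.3, 169.1], [252.4, 152.9]]
```

View pics/s8.png

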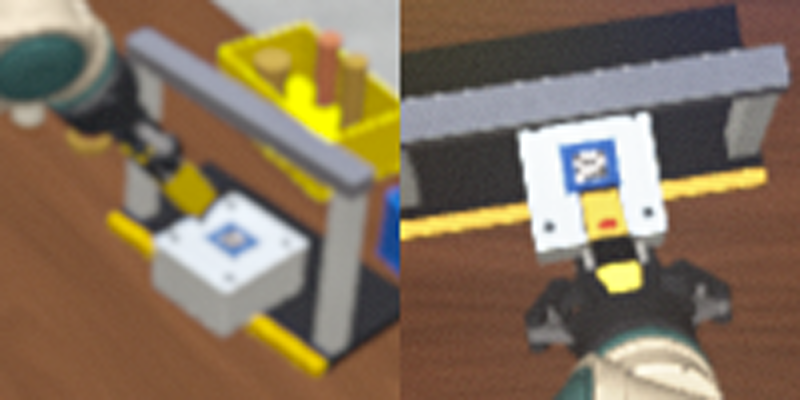

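The scanner's lens is near (200,205) in the left half, with its axis running to the plate centre at (233,239), where I projected it. In the top view it is in line with the plate at (590,165). I'll make a small correction and hold.

```bash
python3 -m creep '{"hand":[255,255,255,255,255,255,255,255,255,255,255,255],"xyz":[[-0.001,-0.002,0.002],[-0.001,-0.002,0.002],[-0.001,-0.002,0.002],[-0.001,-0.002,0.002],[-0.001,-0.002,0.002],[-0.001,-0.002,0.002],[-0.001,-0.002,0.002],[-0.001,-0.002,0.002],[-0.001,-0.002,0.002],[-0.001,-0.002,0.002],[-0.001,-0.002,0.002],[-0.001,-0.002,0.002]],"rotation":[[0,0,0],[0,0,0],[0,0,0],[0,0,0],[0,0,0],[0,0,0],[0,0,0],[0,0,0],[0,0,0],[0,0,0],[0,0,0],[0,0,0]]}'; python3 -m creep '{"hand":[255,255,255,255,255,255,255,255],"xyz":[[0,0,0],[0,0,0],[0,0,0],[0,0,0],[0,0,0],[0,0,0],[0,0,0],[0,0,0]],"rotation":[[0,0,0],[0,0,0],[0,0,0],[0,0,0],[0,0,0],[0,0,0],[0,0,0],[0,0,0]]}'; python3 - <<'E'
from h import *
p,R=pose();z=R.apply([0,0,1]);L=p+94*z;t=(76-L[2])/z[2];print("dist",t,"hit err",(L+t*z-P))
rel(P+264*dd,Rt)
p=P+264*dd;rel(rest+194*uk+.0*Yk,Rk,p,Rt)
E
```

```text
time_s: 13.38
ee_pos: [556.6, -32.4, 218.1]
eef_rot: [-0.028, 0.95, 0.086, 0.3]
force: [-0.1, 0.8, -2.8]
gripper_width: 0.319
grasp_force: 50.5
time_s: 14.05
ee_pos: [556.6, -32.4, 218.1]
eef_rot: [-0.028, 0.95, 0.086, 0.3]
force: [0.2, 0.7, -2.3]
gripper_width: 0.322
grasp_force: 50.5
dist 79.68410563502628 hit err [-0.21043289  0.55025342  0.        ]
xyz [0.0005, 0.0007, -0.0903] rot [0.0005, -0.0017, -0.0016] rows>= 2.2
xyz [-0.1761, 0.2575, 0.0004] rot [0.0229, -0.0, -0.0328] rows>= 7.5
```

```bash
python3 -m creep '{"hand":[255,255,255,255,255,255,255,255,255,255,255,255],"xyz":[[0,0,0],[0,0,0],[0,0,0],[0,0,0],[0,0,0],[0,0,0],[0,0,-0.015],[0,0,-0.035],[0,0,-0.06],[0,0,-0.09],[0,0,-0.09],[0,0,-0.09]],"rotation":[[0,0,0],[0,0,0],[0,0,0],[0,0,0],[0,0,0],[0,0,0],[0,0,0],[0,0,0],[0,0,0],[0,0,0],[0,0,0],[0,0,0]]}'; python3 - <<'E'
from h import *
Rg=Ro.from_quat([.948,.105,.299,-.033]);G=np.array([467.6,-310.7,109.1])
rel(G+Rg.apply([0,0,-110]),Rg)
E
```

```text
time_s: 15.05
ee_pos: [505.9, -42.2, 293.7]
eef_rot: [-0.027, 0.949, 0.086, 0.302]
force: [0.6, -0.3, -2.2]
gripper_width: 0.322
grasp_force: 50.7
xyz [-0.1764, 0.2596, -0.0087] rot [0.0239, -0.005, -0.0319] rows>= 7.5
```

```bash
python3 -m creep '{"hand":[255,255,255,255,255,255,255,255,255,255,255,255],"xyz":[[-0.018,0.026,-0.004],[-0.036,0.052,-0.006],[-0.053,0.078,-0.008],[-0.071,0.104,-0.009],[-0.089,0.13,-0.009],[-0.106,0.156,-0.009],[-0.124,0.182,-0.009],[-0.142,0.208,-0.009],[-0.16,0.234,-0.009],[-0.176,0.26,-0.009],[-0.176,0.26,-0.009],[-0.176,0.26,-0.009]],"rotation":[[0,0,0],[0.012,-0.002,-0.016],[0.024,-0.005,-0.032],[0.024,-0.005,-0.032],[0.024,-0.005,-0.032],[0.024,-0.005,-0.032],[0.024,-0.005,-0.032],[0.024,-0.005,-0.032],[0.024,-0.005,-0.032],[0.024,-0.005,-0.032],[0.024,-0.005,-0.032],[0.024,-0.005,-0.032]]}';python3 -m creep '{"hand":[255,255,255],"xyz":[[0,0,0],[0,0,0],[0,0,0]],"rotation":[[0,0,0],[0,0,0],[0,0,0]]}'; python3 - <<'E'
from h import *
Rg=Ro.from_quat([.948,.105,.299,-.033]);G=np.array([467.6,-310.7,109.1])
rel(G+Rg.apply([0,0,-110]),Rg);rel(G+Rg.apply([0,0,0]),Rg)
E
```

```text
time_s: 16.05
ee_pos: [405.2, -324.9, 194.8]
eef_rot: [-0.036, 0.949, 0.103, 0.296]
force: [-1.0, 0.7, -1.7]
gripper_width: 0.319
grasp_force: 50.8
time_s: 16.3
ee_pos: [406.4, -323.6, 198.0]
eef_rot: [-0.034, 0.948, 0.106, 0.297]
force: [0.7, 0.1, -0.9]
gripper_width: 0.322
grasp_force: 50.8
xyz [0.0002, 0.0008, -0.0013] rot [-0.0025, 0.0033, 0.001] rows>= 0.0
xyz [0.0006, 0.0011, 0.1087] rot [-0.0025, 0.0033, 0.001] rows>= 2.6
```

```bash
python3 -m creep '{"hand":[255,255,255,255,255,255,255,255,255,255,255,255],"xyz":[[0.001,0.001,0.01],[0.001,0.001,0.02],[0.001,0.001,0.03],[0.001,0.001,0.04],[0.001,0.001,0.05],[0.001,0.001,0.06],[0.001,0.001,0.07],[0.001,0.001,0.08],[0.001,0.001,0.09],[0.001,0.001,0.1],[0.001,0.001,0.1],[0.001,0.001,0.1]],"rotation":[[-0.002,0.002,0],[-0.002,0.002,0],[-0.002,0.002,0],[-0.002,0.002,0],[-0.002,0.002,0],[-0.002,0.002,0],[-0.002,0.002,0],[-0.002,0.002,0],[-0.002,0.002,0],[-0.002,0.002,0],[-0.002,0.002,0],[-0.002,0.002,0]]}'; python3 - <<'E'
from h import *
Rg=Ro.from_quat([.948,.105,.299,-.033]);G=np.array([467.6,-310.7,109.1])
rel(G+Rg.apply([0,0,0]),Rg);print(observe()['force']@Rg.as_matrix())
E
```

```text
time_s: 17.3
ee_pos: [463.0, -312.0, 115.7]
eef_rot: [-0.034, 0.948, 0.105, 0.298]
force: [2.5, 2.1, -1.0]
gripper_width: 0.32
grasp_force: 50.8
xyz [0.0001, -0.0003, 0.0081] rot [-0.0015, 0.0013, -0.0005] rows>= 0.2
[ 1.824493   -1.54228696  2.50855975]
```

```bash
python3 -m creep '{"hand":[255,255,255,255,255,255],"xyz":[[0,0,0.003],[0,0,0.005],[0,0,0.007],[0,0,0.008],[0,0,0.008],[0,0,0.008]],"rotation":[[0,0,0],[0,0,0],[0,0,0],[0,0,0],[0,0,0],[0,0,0]]}'; python3 - <<'E'
from h import *
Rg=Ro.from_quat([.948,.105,.299,-.033]);G=np.array([467.6,-310.7,109.1])
rel(G,Rg);print(observe()['force']@Rg.as_matrix())
E
```

```text
time_s: 17.8
ee_pos: [467.1, -311.6, 109.8]
eef_rot: [-0.033, 0.948, 0.105, 0.298]
force: [3.4, -0.3, -1.1]
gripper_width: 0.324
grasp_force: 50.9
xyz [0.0002, -0.0008, 0.0009] rot [0.0001, 0.0012, -0.0005] rows>= 0.0
[2.03886986 1.05082706 2.80976064]
```

```bash
python3 -m creep '{"hand":[255,255,255,0,0,0,0,0,0,0,0],"xyz":[[0,0,0.001],[0,0,0.001],[0,0,0.001],[0,0,0.001],[0,0,0.001],[0,0,0.001],[0,0,0.001],[0,0,0.001],[0,0,0.001],[0,0,0.001],[0,0,0.001]],"rotation":[[0,0,0],[0,0,0],[0,0,0],[0,0,0],[0,0,0],[0,0,0],[0,0,0],[0,0,0],[0,0,0],[0,0,0],[0,0,0]]}' && python3 -m creep '{"hand":[0,0,0,0,0,0,0,0,0],"xyz":[[0,0,-0.01],[0,0,-0.025],[0,0,-0.04],[0,0,-0.06],[0,0,-0.08],[0,0,-0.11],[0,0,-0.14],[0,0,-0.14],[0,0,-0.14]],"rotation":[[0,0,0],[0,0,0],[0,0,0],[0,0,0],[0,0,0],[0,0,0],[0,0,0],[0,0,0],[0,0,0]]}'; python3 - <<'E'
from h import *
old=cv2.cvtColor(cv2.imread("pics/topc.png"),cv2.COLOR_BGR2RGB);new=cv2.resize(read_camera("top")[110:245,190:370],None,fx=4.4,fy=4.4,interpolation=cv2.INTER_CUBIC)
def ends(im,n):
    s=im[330:560,560:790].astype(int);m=((s[...,0]>150)&(s[...,1]>140)&(s[...,2]<110)).astype(np.uint8)
    k,l,st_,c=cv2.connectedComponentsWithStats(m);print(n,[(st_[i].tolist(),c[i].round(1).tolist()) for i in range(1,k) if st_[i][4]>100])
ends(old,"old");ends(new,"new")
print("diff outside",[np.abs(old[y:y+150].astype(int)-new[y:y+150]).max() for y in(0,)])
E
```

```text
time_s: 18.72
ee_pos: [467.6, -311.4, 108.8]
eef_rot: [-0.033, 0.948, 0.105, 0.298]
force: [-0.2, -0.7, 0.7]
gripper_width: 0.999
grasp_force: 0.0
time_s: 19.47
ee_pos: [389.0, -329.9, 225.8]
eef_rot: [-0.031, 0.948, 0.105, 0.299]
force: [0.3, -0.2, -0.5]
gripper_width: 1.002
grasp_force: 0.0
old [([95, 59, 68, 86, 2851], [124.2, 92.1]), ([148, 144, 47, 51, 567], [171.0, 168.4])]
new [([96, 58, 67, 88, 2879], [123.9, 92.9]), ([147, 144, 48, 51, 513], [171.6, 167.1])]
diff outside [np.int64(208)]
```

```bash
python3 - <<'E'
from h import *
old=cv2.imread("pics/t5.png")[...,::-1];new=cv2.resize(read_camera("top")[110:245,190:310],None,fx=4.4,fy=4.4,interpolation=cv2.INTER_CUBIC)
for im in(old,new):
    s=im.astype(int);m=(s[...,2]>130)&(s[...,0]<90);y,x=np.nonzero(m);print(m.sum(),x.mean(),y.mean())
print(hand_in())
E
```

```text
900 276.7211111111111 191.65
863 276.81575898030127 191.1425260718424
the job is handed in; nothing more can be done
None
```

The job is done and handed in at about 19.5 s of the 72 s: the casting lies flat on the pad with its plate up, the plate was scanned from about 80 mm for over a second, and the scanner is back in its stand; I did not separately check the other items on the bench.

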